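Gauge the jade blanks from the rinse tray

ROBOT

A 6-joint arm with a two-finger parallel gripper is mounted at the origin on the work surface. World frame = base frame: x ahead of the robot, y to its left, z up, the work surface at z = 0. Lengths are in m, angles in rad, forces in N, time in s.
With the tool pointing down it reaches from about 0.225 to 0.875 m from the base axis. Payload 3.4 kg.
Tool frame: the origin (TCP) lies on the mounting face of the last link; the fingertips stand 173 mm ahead of it and the grasp point (between the pads) lies 155 mm ahead of it; z points along the fingers, y is the line along which they close (so a half turn about z gives the same grasp; the last joint's range is limited). The gripper opens to 85 mm and grips with 20 to 120 N. Pads are 22 mm wide; open, the fingers measure 114 mm over their backs; the gripper's body (76 mm by 85 mm) begins 54 mm behind the grasp point. The pads swing forward as they close: fully open they stand 13 mm farther back than shut.
Start: joints at [1.139, 0.276, 1.505, -0, 1.361, -0.121], TCP at [0.176, 0.547, 0.405] pointing down, gripper open.
Joint ranges: [-2.89, 2.89], [-0.75, 2.08], [0.22, 2.7], [-1.18, 4.32], [0.11, 2.71], [-2.7, 2.7]. Speed limits (rad/s): [2.57, 2.57, 3.14, 3.14, 3.14, 3.14].

INTERFACE

Orientations are given as a unit quaternion [w, x, y, z].
In Python, from rig import manip gives the robot as it stands.
- The arm moves only by the tool carry_out, never from a script. Its arguments are lists of equal length, an entry for each row: "linear": the shift along the world's x, y, z each as a share of 500 mm, from -1 to 1, a list of three; "angular": the turn, a rotation vector about the world's x, y, z each as a share of 0.08 rad, from -1 to 1, a list of three; "hand": the opening, from 0 (shut) to 1 (fully open). In form: {"linear": [[x, y, z], ...], "angular": [[rx, ry, rz], ...], "hand": [hand, ...]}. A call has 1 to 8 rows; each row shifts and turns the commanded pose from where the row before left it; what a row does not reach is not made up. A row lasts 1/12 s, in which the tool goes at most 41.7 mm and 7.16 degrees, less where a joint would pass 70% of its speed; a pose out of reach is approached as far as the arm can. A call with a number of a shift or a turn outside -1 to 1 is refused whole. A call with a gripper value outside its range is refused whole. The fingers move at their own pace and stop on an object; "force" is the grip in N (left out, the last holds). Time passes only in rows, so rows that do not move let the fingers close. It gives the time, the measured TCP pose, the force, the opening and the grip force at its end, in the units of the state.
- manip.get_state(): the state, without advancing time (a new reading comes with each control period).
- manip.get_image(name): name is "scene" or "top" or "wrist"; returns the picture (384x512x3 uint8, red, green, blue); there is no depth.
- manip.camera_params(name): a dict with "fx", "fy", "cx", "cy" (pixels), "view" (4x4, takes a point from world to camera coordinates); the wrist camera has in their place "hand_eye" (4x4, takes a point from camera to tool coordinates, whose origin is the TCP and whose axes are the flange's). Camera axes: x right, y down, z forward; pixel columns grow to the right and rows downward; lengths in m; the calibration is good to about 2 mm. A picture is of the moment at which its call begins: read the wrist's pose just before it. camera_params takes no time and is no camera call.
- manip.sign_off(): hands the job in; it is judged then, once.
The state is a dict: "clock": time; "qpos": joint angles; "qd": joint speeds; "effort": joint torques, N m; "position": TCP position; "ee_rot": TCP orientation; "contact_force": force on the tool from outside, world axes, zero at the start; "moment": the same for the moment, N m; "width": finger opening in m; "gripper_force": force on a finger pad.
Only numpy, scipy, OpenCV 4.12 (cv2) and the standard library are available. Lean on these libraries where they do the work, as an engineer would, in place of code of your own. Each camera call takes 0.05 s, during which the arm holds its last target. There are 200 camera calls.

TASK

Slide the guard of the rinse tray fully open and sort the jade blanks with the bore gauge: drop every blank that fits through the bore into the catch box below it, and put every blank that is too big in the wooden rework tray, without forcing it into the gauge. When all are sorted, slide the guard fully shut again; leave everything else on the bench alone.

Things in the scene. Friction and masses are not known exactly. Their poses are not given: they have to be found in the camera images.
- rinse_tray: fixed rinse tray, 200 (x) x 410 (y) mm, white perforated deck. Origin on the table under the deck's middle, z up. Deck top z = 30, free area x -93..93, y -95..95. Rails 6.5 thick at x = -93 and 93, y -100..310, up to z = 66; across y = -97.5 and 97.5 only a lip 5 thick, up to z = 36. From y = 100 to 310 a closed low housing (top z = 32) over which the open guard stands
- guard (a joint): clear guard window, 200 x 200 x 5 mm in an aluminium frame, sliding on the rails along the rinse tray's +y; 0 = shut (covers the deck), 0.21 m = fully open (end stop). Slides with about 1.5 N plus light damping, stays where left. Underside z = 67, top z = 72 mm above the table
- guard_grip (a point): top centre of the guard's black handle, a bar 60 mm long (tray x), 12 wide (tray y, the sliding direction), 26 high, upright on the guard, 60 mm to -y of its middle; its top is 98 mm above the table. Axes as the rinse tray's; moves with the guard
- gauge: fixed bore gauge: steel plate with one round bore over a closed clear catch box; the bore is the only way in. Origin on the table under the bore, z up; box x -35..165, y -45..45 mm, top z = 88 (plate x -35..35, 12 thick; the rest a clear cover). Under the bore a slippery slide takes what falls through along +x to the felt-lined end of the box, which holds all the blanks
- gauge_bore (a point): centre of the bore's mouth, in the top face of the gauge plate, 88 mm above the table; straight bore, diameter 34 mm, 12 deep, axis vertical, no lead-in
- rework_tray: fixed open wooden tray, 170 (x) x 120 (y) x 16 mm high, walls 4, floor 4 above the table. Origin: centre of its underside, z up
- blank1: plain jade blank: upright cylinder 26 mm high, diameter either 31 (right size, about 60 g) or 37 (oversize, about 85 g); which one must be found with the gauge, all the same grey-green stone. Origin: centre of its underside; z its axis, up. Starts standing on the deck of the rinse tray, under the guard. May be absent (no pose)
- blank2: plain jade blank: upright cylinder 26 mm high, diameter either 31 (right size, about 60 g) or 37 (oversize, about 85 g); which one must be found with the gauge, all the same grey-green stone. Origin: centre of its underside; z its axis, up. Starts standing on the deck of the rinse tray, under the guard. May be absent (no pose)
- blank3: plain jade blank: upright cylinder 26 mm high, diameter either 31 (right size, about 60 g) or 37 (oversize, about 85 g); which one must be found with the gauge, all the same grey-green stone. Origin: centre of its underside; z its axis, up. Starts standing on the deck of the rinse tray, under the guard. May be absent (no pose)
- blank4: plain jade blank: upright cylinder 26 mm high, diameter either 31 (right size, about 60 g) or 37 (oversize, about 85 g); which one must be found with the gauge, all the same grey-green stone. Origin: centre of its underside; z its axis, up. Starts standing on the deck of the rinse tray, under the guard. May be absent (no pose)
- blank5: plain jade blank: upright cylinder 26 mm high, diameter either 31 (right size, about 60 g) or 37 (oversize, about 85 g); which one must be found with the gauge, all the same grey-green stone. Origin: centre of its underside; z its axis, up. Starts standing on the deck of the rinse tray, under the guard. May be absent (no pose)
- blank6: plain jade blank: upright cylinder 26 mm high, diameter either 31 (right size, about 60 g) or 37 (oversize, about 85 g); which one must be found with the gauge, all the same grey-green stone. Origin: centre of its underside; z its axis, up. Starts standing on the deck of the rinse tray, under the guard. May be absent (no pose)
- dressing_stone: terracotta-red dressing stone, a bar 70 x 16 x 14, lying between the gauge and the rework tray; a bystander. Origin on its underside (sizes in mm)
- brush: flat dusting brush with a wooden handle, 170 long, beyond the gauge and tray; a bystander. Origin on its underside (sizes in mm)
- rough_stone: lump of dark rough stone, 92 wide, 60 high; a bystander. Origin on its underside (sizes in mm)
- oil_bottle: small capped bottle, 48 diameter, 110 high; a bystander. Origin on its underside (sizes in mm)
- bangle: stone bangle lying flat, 74 outside diameter, 12 high; a bystander. Origin on its underside (sizes in mm)
- file: flat file with a wooden handle, 180 long, up to 18 high; a bystander. Origin on its underside (sizes in mm)
Things that resemble listed ones, but are neither listed nor needed, are in the scene too. Leave any orange look-alike of the gauge alone.

How it is judged:
On the way, in this order (a step that is already met when the one before it is completed fails the run):
1. the guard is slid open (at least 195 mm) (value of joint guard above 0.195 m), for 0.2 s.
2. every blank is sorted: those that fit the bore have gone through it into the catch box, the oversize ones rest in the rework tray (x of blank1 in the frame of gauge between -0.033 and 0.163 m and y of blank1 in the frame of gauge between -0.043 and 0.043 m and z of blank1 in the frame of gauge between -0.002 and 0.065 m and linear speed of each of blank1, blank4, blank5, blank2, blank3, blank6 below 0.03 m/s and x of blank4 in the frame of gauge between -0.033 and 0.163 m and y of blank4 in the frame of gauge between -0.043 and 0.043 m and z of blank4 in the frame of gauge between -0.002 and 0.065 m and x of blank5 in the frame of gauge between -0.033 and 0.163 m and y of blank5 in the frame of gauge between -0.043 and 0.043 m and z of blank5 in the frame of gauge between -0.002 and 0.065 m and x of blank2 in the frame of rework_tray between -0.083 and 0.083 m and y of blank2 in the frame of rework_tray between -0.058 and 0.058 m and z of blank2 in the frame of rework_tray between 0 and 0.03 m and x of blank3 in the frame of rework_tray between -0.083 and 0.083 m and y of blank3 in the frame of rework_tray between -0.058 and 0.058 m and z of blank3 in the frame of rework_tray between 0 and 0.03 m and x of blank6 in the frame of rework_tray between -0.083 and 0.083 m and y of blank6 in the frame of rework_tray between -0.058 and 0.058 m and z of blank6 in the frame of rework_tray between 0 and 0.03 m), for 0.2 s.
At the end, for the whole second after the job is handed in: Every 31 mm blank present stays inside the catch box of the gauge, below its plate; every 37 mm blank present stays inside the walls of the rework tray, on its floor; the guard is shut to within 8 mm (x of blank1 in the frame of gauge between -0.033 and 0.163 m and y of blank1 in the frame of gauge between -0.043 and 0.043 m and z of blank1 in the frame of gauge between -0.002 and 0.065 m and x of blank4 in the frame of gauge between -0.033 and 0.163 m and y of blank4 in the frame of gauge between -0.043 and 0.043 m and z of blank4 in the frame of gauge between -0.002 and 0.065 m and x of blank5 in the frame of gauge between -0.033 and 0.163 m and y of blank5 in the frame of gauge between -0.043 and 0.043 m and z of blank5 in the frame of gauge between -0.002 and 0.065 m and x of blank2 in the frame of rework_tray between -0.083 and 0.083 m and y of blank2 in the frame of rework_tray between -0.058 and 0.058 m and z of blank2 in the frame of rework_tray between 0 and 0.03 m and x of blank3 in the frame of rework_tray between -0.083 and 0.083 m and y of blank3 in the frame of rework_tray between -0.058 and 0.058 m and z of blank3 in the frame of rework_tray between 0 and 0.03 m and x of blank6 in the frame of rework_tray between -0.083 and 0.083 m and y of blank6 in the frame of rework_tray between -0.058 and 0.058 m and z of blank6 in the frame of rework_tray between 0 and 0.03 m and value of joint guard below 0.008 m); the robot touches nothing.
It fails at once if an oversize blank is forced against the gauge (more than 45 N) (contact force between any of blank2, blank3, blank6 and gauge above 45 N).
It fails at once if a bystander (dressing stone, brush, rough stone, bottle, bangle, file) is moved by more than 40 mm (distance of any of dressing_stone, brush, rough_stone, oil_bottle, bangle, file from where it was at the start of the episode above 0.04 m).
Of blank1, blank2, blank3, blank4, blank5, blank6 only 4 to 6 are there at a start; the rules pass over those that are not, and their reading is None.
At some moment in a run one of blank1, blank2, blank3, blank4, blank5, blank6 may be knocked a few centimetres aside while the robot is not near it.
It also fails if it takes over 210 s, if anything falls off the work surface, if the arm or the gripper's body presses on something with over 40 N, if the wrist force passes 120 N, or if a joint passes its speed limit or range.

## Working session

There is one attempt and no reset: what is moved stays moved. The work goes in short steps, Python scripts to look and compute and a tool call to move; the robot and the scene stay as the last step left them, time stands still between calls to the robot, and variables do not carry over. Pictures are saved under pics/ and viewed, at most 14 in all, crops included, and the job is handed in when it is done.

Besides the shell and the picture viewer there is one more tool, called after "Call:" as name(argument=value, ...), one argument or row to a line, values as JSON. carry_out: Moves the arm, as the interface text tells. Its arguments: {"type":"object","properties":{"linear":{"type":"array"},"angular":{"type":"array"},"hand":{"type":"array"},"force":{"type":"number"}},"required":["linear","angular","hand"]}

```bash
mkdir -p pics
cat > h.py <<'E'
import numpy as np, cv2
from rig import manip
from scipy.spatial.transform import Rotation as R
def grab(name,fn=None):
    s=manip.get_state(); im=manip.get_image(name); p=manip.camera_params(name)
    if fn: cv2.imwrite('pics/'+fn,im[:,:,::-1])
    if 'view' in p: T=np.linalg.inv(np.array(p['view']))
    else:
        q=s['ee_rot']; W=np.eye(4); W[:3,:3]=R.from_quat([q[1],q[2],q[3],q[0]]).as_matrix(); W[:3,3]=s['position']
        T=W@np.array(p['hand_eye'])
    return im,p,T
def ray(p,T,u,v):
    d=T[:3,:3]@np.array([(u-p['cx'])/p['fx'],(v-p['cy'])/p['fy'],1.]); return T[:3,3],d/np.linalg.norm(d)
def onz(p,T,u,v,z):
    o,d=ray(p,T,u,v); return o+d*(z-o[2])/d[2]
def proj(p,T,X):
    c=np.linalg.inv(T)@np.append(X,1); return np.array([p['fx']*c[0]/c[2]+p['cx'],p['fy']*c[1]/c[2]+p['cy']])
def tri(r1,r2):
    (o1,d1),(o2,d2)=r1,r2
    A=np.stack([d1,-d2],1); t=np.linalg.lstsq(A,o2-o1,rcond=None)[0]
    a,b=o1+d1*t[0],o2+d2*t[1]; return (a+b)/2,np.linalg.norm(a-b)
E
python3 - <<'E'
from h import *
for n in ['scene','top','wrist']:
    im,p,T=grab(n,n+'0.png'); print(n,p['fx'],p['cx'],p['cy'],T.round(3).tolist())
    np.save(n+'0.npy',im)
print(manip.get_state())
E
```

```text
scene 346.7595640397395 255.2190605126805 190.64858441540795 [[0.86, 0.328, -0.391, 0.884], [0.511, -0.549, 0.661, -0.8], [0.002, -0.769, -0.64, 0.792], [0.0, 0.0, 0.0, 1.0]]
top 374.68325008782074 262.94420924940295 190.80575880915248 [[-0.012, -0.998, 0.07, 0.385], [-1.0, 0.01, -0.021, -0.091], [0.02, -0.07, -0.997, 1.309], [0.0, 0.0, 0.0, 1.0]]
wrist 280.7762922148101 258.01471353931464 193.30186955601505 [[0.306, 0.913, 0.271, 0.107], [0.952, -0.293, -0.089, 0.569], [-0.002, 0.285, -0.959, 0.373], [0.0, 0.0, 0.0, 1.0]]
{'clock': 0.15, 'qpos': array([ 1.13897267e+00,  2.76427635e-01,  1.50584835e+00,  1.60958374e-05,
        1.36069271e+00, -1.21004040e-01]), 'qd': array([ 0.00085477, -0.00167522, -0.00340239,  0.00093272,  0.00201008,
       -0.00083744]), 'effort': array([ 1.64973208e-03, -4.17143691e+01, -2.46032578e+01, -2.64045966e-04,
        7.52256514e-03,  4.48288301e-05]), 'position': array([0.17579461, 0.54730033, 0.40404846]), 'ee_rot': array([-1.95336835e-04,  1.54786609e-01,  9.87947687e-01, -6.59755412e-04]), 'contact_force': array([-0.84746741, -0.13475301, -0.26709672]), 'moment': array([ 0.01254968,  0.01947949, -0.00889486]), 'gripper_force': 0.0, 'width': 0.08547652394111566}
```

View pics/scene0.png

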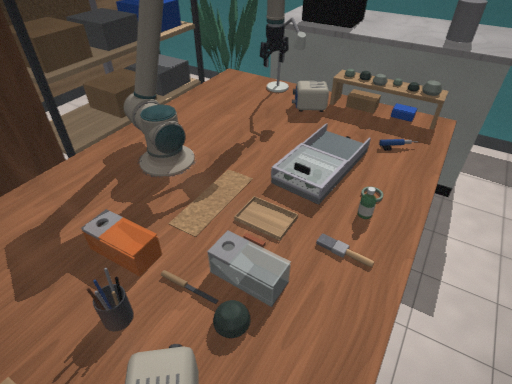

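View pics/top0.png

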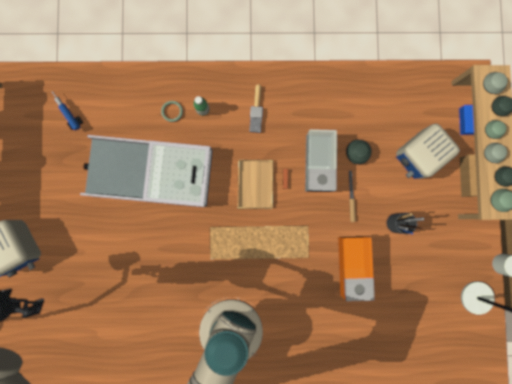

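The scene view shows the guard handle at (302,168), the grey gauge's bore at (229,245), the rework tray at (266,217) and the orange look-alike at (122,240). In the top view the handle is at (194,174), the tray's deck end at (211,147)-(207,206), the rework tray at (256,184) and the bore at (322,182).
Possible mix-ups:
- **Gauge:** grey at top (322,160) or the orange look-alike at (357,268). I choose the grey one.
- **Rework tray:** wooden tray at (256,184) or cork mat at (260,242). I choose the tray with walls.
- **Blanks:** those under the guard, or the shelf discs at (498,130). I choose the ones under the guard.

Run:
```python
from h import *
im=np.load('top0.npy'); sc=np.load('scene0.npy')
a=cv2.resize(im[125:215,75:350],None,fx=2.9,fy=2.9,interpolation=cv2.INTER_CUBIC)
b=cv2.resize(sc[120:305,200:380],None,fx=1.7,fy=1.7,interpolation=cv2.INTER_CUBIC)
c=np.zeros((600,800,3),np.uint8); c[:a.shape[0],:a.shape[1]]=a[:,:800]; c[265:265+b.shape[0],:b.shape[1]]=b
cv2.imwrite('pics/crop1.png',c[:,:,::-1])
p=manip.camera_params('top');T=np.linalg.inv(np.array(p['view']))
for n,u,v,z in [('handle',194,174,.098),('c1',211,147,.066),('c2',207,206,.066),('c3',90,137,.07),('c4',83,197,.07),('rw a',239,160,.016),('rw b',273,160,.016),('rw c',273,208,.016),('rw d',237,208,.016),('bore',322,182,.088),('g1',308,129,.088),('g2',336,129,.088),('g3',337,190,.088),('g4',307,191,.088)]:
    print(n,onz(p,T,u,v,z).round(3))
```

```text
handle [0.526 0.107 0.098]
c1 [0.62  0.056 0.066]
c2 [0.423 0.069 0.066]
c3 [0.656 0.456 0.07 ]
c4 [0.457 0.475 0.07 ]
rw a [ 0.583 -0.035  0.016]
rw b [ 0.582 -0.153  0.016]
rw c [ 0.415 -0.151  0.016]
rw d [ 0.417 -0.027  0.016]
bore [ 0.497 -0.31   0.088]
g1 [ 0.674 -0.267  0.088]
g2 [ 0.673 -0.361  0.088]
g3 [ 0.47  -0.359  0.088]
g4 [ 0.468 -0.26   0.088]
```

View pics/crop1.png

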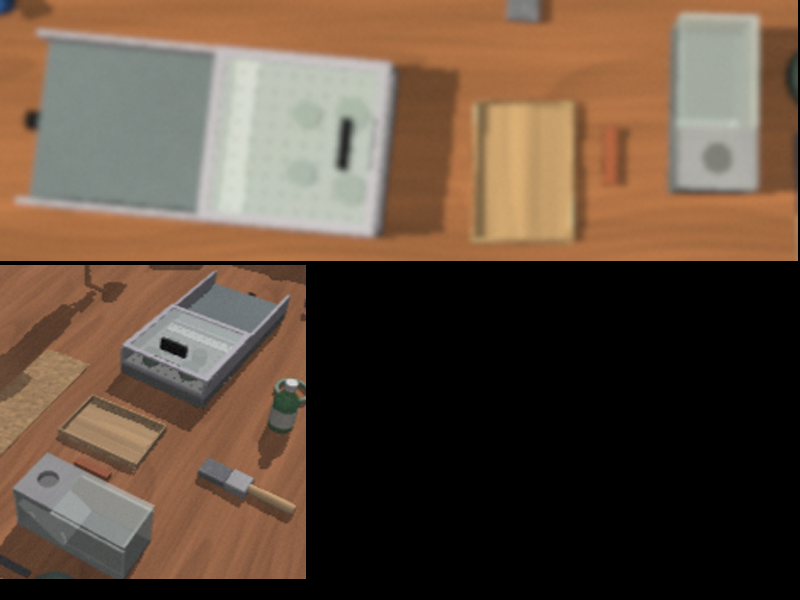

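The crop shows the shut guard with its black handle at crop (345,143), and at least four faint discs under it near (307,115), (302,172), (350,110) and (348,188). It also shows the open wooden tray and the grey gauge with its bore at (716,157), so the choice holds. Next I move over the tray.

Call:
carry_out(
  linear=[
    [0.05,-0.063,0],
    [0.05,-0.063,0],
    [0.05,-0.063,0],
    [0.05,-0.063,0],
    [0.05,-0.063,0],
    [0.05,-0.063,0],
    [0.05,-0.063,0],
    [0.05,-0.063,0],
  ],
  angular=[
    [0,0,0.2],
    [0,0,0.2],
    [0,0,0.2],
    [0,0,0.2],
    [0,0,0.2],
    [0,0,0.2],
    [0,0,0.2],
    [0,0,0.2],
  ],
  hand=[1,1,1,1,1,1,1,1],
)

```text
clock: 0.82
position: [0.3765, 0.2937, 0.4046]
ee_rot: [-0.0, 0.091, 0.996, 0.0]
contact_force: [1.3, -0.2, -0.5]
width: 0.0851
gripper_force: 0.0
```

Call:
carry_out(
  linear=[
    [0.05,-0.063,0],
    [0.05,-0.063,0],
    [0.05,-0.063,0],
    [0.05,-0.063,0],
    [0.05,-0.063,0],
    [0.05,-0.063,0],
    [0,0,0],
    [0,0,0],
  ],
  angular=[
    [0,0,0.2],
    [0,0,0.2],
    [0,0,0.2],
    [0,0,0.2],
    [0,0,0.2],
    [0,0,0.2],
    [0,0,0],
    [0,0,0],
  ],
  hand=[0.5,0.5,0.5,0.5,0.5,0.5,0.5,0.5],
)

```text
clock: 1.48
position: [0.527, 0.1046, 0.404]
ee_rot: [-0.001, 0.045, 0.999, 0.0]
contact_force: [0.0, 0.1, -0.3]
width: 0.0428
gripper_force: 0.0
```

Run:
```python
from h import *
im,p,T=grab('wrist','w1.png'); s=manip.get_state(); print(s['position'],s['ee_rot'],s['width'],s['clock'])
np.savez('w1.npz',im=im,T=T)
print(T.round(3).tolist(), proj(p,T,[.526,.107,.098]))
```

```text
[0.52600449 0.10582826 0.40409216] [-9.07208662e-04  4.44792006e-02  9.99009865e-01  2.61082873e-04] 0.043017615912092196 1.5333
[[0.091, 0.955, 0.283, 0.455], [0.996, -0.087, -0.026, 0.111], [-0.0, 0.284, -0.959, 0.373], [0.0, 0.0, 0.0, 1.0]] [260.53082452 182.95719331]
```

View pics/w1.png

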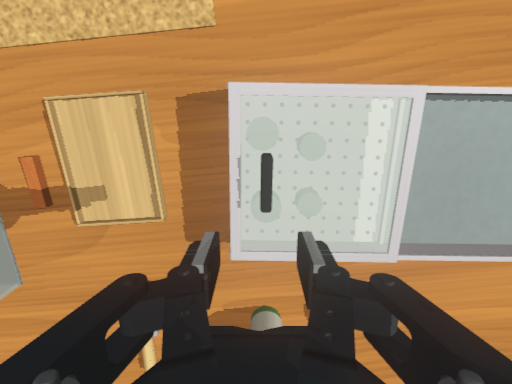

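The wrist view shows the handle at (266,183), four discs under the guard at (263,133), (312,146), (308,202) and (264,206), and the rework tray at (105,158). I measure the handle height from two wrist positions while descending.

Call:
carry_out(
  linear=[
    [0,0,-0.08],
    [0,0,-0.08],
    [0,0,0],
    [0,0,0],
  ],
  angular=[
    [0,0,0],
    [0,0,0],
    [0,0,0],
    [0,0,0],
  ],
  hand=[0.5,0.5,0.5,0.5],
)

```text
clock: 1.87
position: [0.5242, 0.1076, 0.3234]
ee_rot: [-0.003, 0.043, 0.999, -0.0]
contact_force: [0.5, 0.6, 0.4]
width: 0.0427
gripper_force: 0.0
```

Run:
```python
from h import *
def handle(im,guess):
    m=(im.max(2)<50).astype(np.uint8); n,l,st,c=cv2.connectedComponentsWithStats(m)
    k=min((i for i in range(1,n) if st[i,4]>40),key=lambda i:np.hypot(*(c[i]-guess)))
    return c[k],st[k]
d=np.load('w1.npz'); p=manip.camera_params('wrist')
c1,s1=handle(d['im'],(266,183))
im,p,T=grab('wrist'); np.savez('w2.npz',im=im,T=T)
c2,s2=handle(im,proj(p,T,[.526,.11,.098])); print(c1,s1,c2,s2)
r1=ray(p,d['T'],*c1); r2=ray(p,T,*c2); print('wrist',tri(r1,r2))
t=np.load('top0.npy'); pt=manip.camera_params('top'); Tt=np.linalg.inv(np.array(pt['view']))
c3,s3=handle(t,(194,174)); print(c3,s3,tri(r1,ray(pt,Tt,*c3)))
s=np.load('scene0.npy'); ps=manip.camera_params('scene'); Ts=np.linalg.inv(np.array(ps['view']))
c4,s4=handle(s,(302,168)); print(c4,s4,tri(r1,ray(ps,Ts,*c4)))
print('plane',onz(p,d['T'],*c1,.09),onz(p,T,*c2,.09), manip.get_state()['position'])
```

```text
[306.08333333 293.70833333] [304 285   4  20  48] [305.64556962 290.40506329] [302 280   6  26  79]
wrist (array([-1.34303914, -0.21525221,  2.78057673]), np.float64(0.014513139494357426))
[239.63761468 318.71559633] [224 312  31  17 218] (array([0.21621967, 0.00206977, 0.69717186]), np.float64(0.13154139517628258))
[301.6969697  168.45454545] [294 163  16  12  99] (array([0.57554134, 0.10521501, 0.14531556]), np.float64(0.10341787840681084))
plane [0.6669523  0.14846868 0.09      ] [0.59928181 0.14085577 0.09      ] [0.52558741 0.10751227 0.32553377]
```

```bash
cat >> h.py <<'E'
def handle(im,guess,r):
    u,v=map(int,guess); w=im[max(v-r,0):v+r,max(u-r,0):u+r].max(2)
    m=(w<90).astype(np.uint8); n,l,st,c=cv2.connectedComponentsWithStats(m)
    k=1+np.argmax(st[1:,4]); return c[k]+[max(u-r,0),max(v-r,0)],st[k]
E
python3 - <<'E'
from h import *
p=manip.camera_params('wrist'); d=np.load('w1.npz'); e=np.load('w2.npz')
print(d['im'][183,266],np.load('top0.npy')[174,194])
c1,s1=handle(d['im'],(266,183),45); c2,s2=handle(e['im'],proj(p,e['T'],[.526,.111,.098]),50)
c3,s3=handle(np.load('top0.npy'),(194,174),14); c4,s4=handle(np.load('scene0.npy'),(302,168),14)
pt=manip.camera_params('top'); Tt=np.linalg.inv(np.array(pt['view'])); ps=manip.camera_params('scene'); Ts=np.linalg.inv(np.array(ps['view']))
r1,r2,r3,r4=ray(p,d['T'],*c1),ray(p,e['T'],*c2),ray(pt,Tt,*c3),ray(ps,Ts,*c4)
print(c1,s1,c2,s2,c3,s3,c4,s4)
for a,b in [(r1,r2),(r1,r3),(r2,r3),(r2,r4),(r3,r4)]: print(tri(a,b))
for P in (onz(p,d['T'],*c1,.092),onz(p,e['T'],*c2,.092),onz(pt,Tt,*c3,.092)): print(P)
E
```

```text
[67 68 64] [48 49 48]
[265.94453507 182.08319739] [ 40  15  12  59 613] [265.5081266  212.23011121] [  45    9   17   80 1169] [193.43478261 174.19565217] [12  6  4 17 46] [301.64347826 168.24347826] [  6   9  16  12 115]
(array([0.52903946, 0.11265575, 0.08446963]), np.float64(8.726766275321634e-05))
(array([0.52780329, 0.11184983, 0.08568804]), np.float64(0.0023377536694926646))
(array([0.52739641, 0.11178959, 0.0870543 ]), np.float64(0.0022581985931405223))
(array([0.52862945, 0.11315135, 0.08763686]), np.float64(0.001660189093330318))
(array([0.52819444, 0.11151033, 0.08849541]), np.float64(0.0036398943436542915))
[0.52711637 0.11256797 0.092     ]
[0.52627986 0.1127248  0.092     ]
[0.52617895 0.11001853 0.092     ]
```

Call:
carry_out(
  linear=[
    [0.004,0.01,-0.05],
    [0,0,-0.05],
    [0,0,-0.047],
    [0,0,0],
    [0,0,0],
    [0,0,0],
    [0,0,0],
    [0,0,0],
  ],
  angular=[
    [0,0,0],
    [0,0,0],
    [0,0,0],
    [0,0,0],
    [0,0,0],
    [0,0,0],
    [0,0,0],
    [0,0,0],
  ],
  hand=[0.5,0.5,0.5,0.5,0,0,0,0],
  force=30,
)

```text
clock: 2.58
position: [0.5291, 0.1118, 0.254]
ee_rot: [0.003, 0.044, 0.999, 0.001]
contact_force: [-0.5, 0.8, 7.3]
width: 0.0112
gripper_force: 32.2
```

Call:
carry_out(
  linear=[
    [0.002,0.02,0],
    [0.004,0.04,0],
    [0.0045,0.05,0],
    [0.0045,0.05,0],
    [0.0045,0.05,0],
    [0.0045,0.05,0],
    [0.0045,0.05,0],
    [0,0,0],
  ],
  angular=[
    [0,0,0],
    [0,0,0],
    [0,0,0],
    [0,0,0],
    [0,0,0],
    [0,0,0],
    [0,0,0],
    [0,0,0],
  ],
  hand=[0,0,0,0,0,0,0,0],
)

```text
clock: 3.25
position: [0.5452, 0.2706, 0.2541]
ee_rot: [0.006, 0.043, 0.999, 0.003]
contact_force: [5.1, -0.3, 3.0]
width: 0.0113
gripper_force: 32.5
```

Call:
carry_out(
  linear=[
    [0.0035,0.04,0],
    [0.0035,0.04,0],
    [0.002,0.023,0],
    [0,0,0],
    [0,0,0],
    [0,0,0],
  ],
  angular=[
    [0,0,0],
    [0,0,0],
    [0,0,0],
    [0,0,0],
    [0,0,0],
    [0,0,0],
  ],
  hand=[0,0,0,0,0,0],
)

```text
clock: 3.75
position: [0.5501, 0.3186, 0.2541]
ee_rot: [0.006, 0.044, 0.999, 0.002]
contact_force: [7.4, 0.4, 0.1]
width: 0.0111
gripper_force: 31.8
```

Call:
carry_out(
  linear=[
    [0,0,0],
    [0,0,0],
    [0,0,0.06],
    [0,0,0.08],
    [0,-0.07,0.04],
    [-0.01,-0.08,0.02],
    [-0.01,-0.08,0.02],
    [-0.02,-0.07,0.02],
  ],
  angular=[
    [0,0,0],
    [0,0,0],
    [0,0,0],
    [0,0,0],
    [0,0,0],
    [0,0,0],
    [0,0,0],
    [0,0,0],
  ],
  hand=[0.5,0.5,0.5,0.5,0.7,0.7,0.7,0.7],
)

```text
clock: 4.42
position: [0.5262, 0.1662, 0.3723]
ee_rot: [0.001, 0.043, 0.999, -0.0]
contact_force: [0.2, -0.4, 0.9]
width: 0.0599
gripper_force: 0.0
```

Call:
carry_out(
  linear=[
    [0,0,0.0],
    [0,0,0],
  ],
  angular=[
    [0,0,0],
    [0,0,0],
  ],
  hand=[0.7,0.7],
)

```text
clock: 4.58
position: [0.5259, 0.1665, 0.3725]
ee_rot: [0.001, 0.045, 0.999, 0.0]
contact_force: [-0.5, 0.5, 0.2]
width: 0.0592
gripper_force: 0.0
```

Run:
```python
from h import *
im,p,T=grab('wrist','w3.png'); np.savez('w3.npz',im=im,T=T); s=manip.get_state(); print(s['position'],s['ee_rot'],s['contact_force'],T[:3,3])
t,_,_=grab('top'); np.save('top1.npy',t)
```

```text
[0.52623391 0.16755745 0.37189978] [3.42446747e-04 4.41229596e-02 9.99025909e-01 5.28687743e-04] [-0.24706003  0.11384595  0.28548003] [0.45433866 0.1726561  0.34182306]
```

View pics/w3.png

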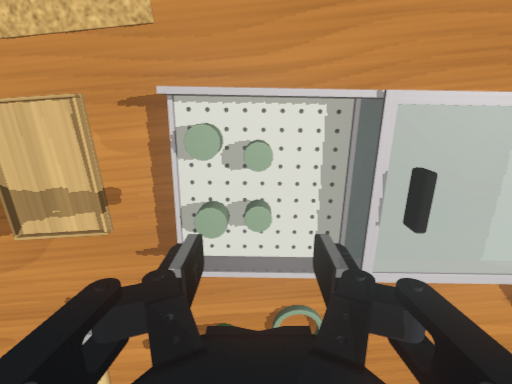

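The guard stands open and four blanks stand on the deck at (203,142), (258,156), (211,219) and (258,215). The left two look larger.

```bash
cat >> h.py <<'E'
def blanks(im,box,amin):
    x0,y0,x1,y1=box; h=cv2.cvtColor(im[y0:y1,x0:x1],cv2.COLOR_RGB2HSV)
    m=cv2.inRange(h,(45,45,40),(95,255,200)); m=cv2.morphologyEx(m,cv2.MORPH_OPEN,np.ones((2,2)))
    cs,_=cv2.findContours(m,cv2.RETR_EXTERNAL,cv2.CHAIN_APPROX_NONE); out=[]
    for c in cs:
        c=cv2.convexHull(c); M=cv2.moments(c)
        if M['m00']>amin: out.append((M['m10']/M['m00']+x0,M['m01']/M['m00']+y0,M['m00'],*np.array(cv2.boundingRect(c))[2:]))
    return out
E
python3 - <<'E'
from h import *
p=manip.camera_params('wrist'); d=np.load('w3.npz'); pt=manip.camera_params('top'); Tt=np.linalg.inv(np.array(pt['view'])); t=np.load('top1.npy')
print(cv2.cvtColor(d['im'][142:143,200:206],cv2.COLOR_RGB2HSV).tolist())
B=blanks(d['im'],(165,95,370,262),200)
u0,v0=proj(pt,Tt,[.63,.26,.03]).astype(int); u1,v1=proj(pt,Tt,[.44,.07,.03]).astype(int)
Bt=blanks(t,(u0,v0,u1,v1),20); print(Bt)
for b in B:
    P=onz(p,d['T'],b[0],b[1],.043); print(np.round(b,1),P.round(4), end=' ')
    q=proj(pt,Tt,P)
    for k in Bt:
        if np.hypot(k[0]-q[0],k[1]-q[1])<6: X,e=tri(ray(p,d['T'],b[0],b[1]),ray(pt,Tt,k[0],k[1])); print('tri',X.round(4),round(e,4),end='')
    print()
E
```

```text
[[[54, 39, 164], [54, 40, 165], [55, 37, 164], [55, 40, 165], [55, 39, 165], [55, 39, 165]]]
[(np.float64(156.66887417218544), np.float64(151.1766004415011), 75.5, np.int64(9), np.int64(13))]
```

```bash
sed -i 's/(45,45,40),(95,255,200)/(40,27,30),(95,255,185)/' h.py
cat > loc.py <<'E'
from h import *
def locate(npz,top,amin=200,box=(165,95,370,262)):
    p=manip.camera_params('wrist'); d=np.load(npz); pt=manip.camera_params('top'); Tt=np.linalg.inv(np.array(pt['view'])); t=np.load(top)
    B=blanks(d['im'],box,amin)
    u0,v0=proj(pt,Tt,[.63,.26,.03]).astype(int); u1,v1=proj(pt,Tt,[.44,.07,.03]).astype(int)
    Bt=blanks(t,(u0,v0,u1,v1),20); print(np.round(Bt,1).tolist())
    for b in B:
        P=onz(p,d['T'],b[0],b[1],.043); print(np.round(b,1),P.round(4), end=' ')
        q=proj(pt,Tt,P)
        for k in Bt:
            if np.hypot(k[0]-q[0],k[1]-q[1])<6: X,e=tri(ray(p,d['T'],b[0],b[1]),ray(pt,Tt,k[0],k[1])); print('tri',X.round(4),round(e,4),end='')
        print()
E
python3 -c "
from loc import *
locate('w3.npz','top1.npy')"
```

```text
[[195.9, 190.8, 82.0, 11.0, 11.0], [179.7, 185.1, 54.0, 10.0, 9.0], [180.9, 163.7, 32.0, 9.0, 6.0], [196.7, 164.9, 85.5, 12.0, 11.0], [156.3, 155.9, 169.5, 10.0, 22.0]]
[212.4 220.4 972.   35.   37. ] [0.5708 0.11   0.043 ] tri [0.5661 0.1087 0.0462] 0.0077
[258.6 216.5 682.5  28.   32. ] [0.5708 0.163  0.043 ] tri [0.5695 0.1618 0.0428] 0.0036
[258.8 156.3 693.5  29.   31. ] [0.5022 0.1693 0.043 ] tri [0.5    0.1679 0.0322] 0.0081
[ 203.8  141.9 1089.    39.    37. ] [0.4819 0.1131 0.043 ] tri [0.4794 0.1112 0.0345] 0.0067
```

All four are measured, with centroid heights near the 43 mm expected. From the wrist view:
- A: (0.571,0.110)
- B: (0.571,0.163)
- C: (0.502,0.169)
- D: (0.482,0.113)

I start with B, turning the hand so its closing line sits at about 30° to clear the neighbours.

Call:
carry_out(
  linear=[
    [0.03,0,0],
    [0.03,-0.009,0],
    [0.029,0,0],
    [0,0,0],
    [0,0,0],
    [0,0,0],
    [0,0,0],
    [0,0,0],
  ],
  angular=[
    [0,0,-1],
    [0,0,-1],
    [0,0,-1],
    [0,0,-1],
    [0,0,-1],
    [0,0,-1],
    [0,0,-1],
    [0,0,-1],
  ],
  hand=[0.55,0.55,0.55,0.55,0.55,0.55,0.55,0.55],
)

```text
clock: 5.35
position: [0.5712, 0.1652, 0.3702]
ee_rot: [-0.001, 0.356, 0.934, -0.0]
contact_force: [-0.4, 0.4, 0.1]
width: 0.0469
gripper_force: 0.0
```

Call:
carry_out(
  linear=[
    [0,0,-0.01],
    [0,0,-0.02],
    [0,0,-0.03],
    [0,0,-0.04],
    [0,0,0],
    [0,0,0],
  ],
  angular=[
    [0,0,-1],
    [0,0,-1],
    [0,0,-1],
    [0,0,-1],
    [0,0,0],
    [0,0,0],
  ],
  hand=[0.55,0.55,0.55,0.55,0.55,0.55],
)

```text
clock: 5.85
position: [0.5708, 0.1647, 0.3197]
ee_rot: [-0.002, 0.498, 0.867, -0.001]
contact_force: [0.7, 0.1, 0.9]
width: 0.0469
gripper_force: 0.0
```

Run:
```python
from h import *
im,p,T=grab('wrist','w4.png'); np.savez('w4.npz',im=im,T=T); s=manip.get_state(); print(s['position'],R.from_quat(np.roll(s['ee_rot'],-1)).as_matrix().round(4).tolist(),s['qpos'])
for b in blanks(im,(60,20,460,300),300): print(np.round(b,1),onz(p,T,b[0],b[1],.043).round(4))
```

```text
[0.57132277 0.16455476 0.32094316] [[-0.5032, 0.8641, -0.0009], [0.8641, 0.5032, 0.0001], [0.0006, -0.0007, -1.0]] [ 1.63346806e-01  3.61684027e-01  1.59299777e+00  3.10320937e-04
  1.18780536e+00 -3.64109032e-01]
[ 230.1  240.3 1270.5   35.    46. ] [0.5713 0.1094 0.043 ]
[ 428.7  239.9 3220.5   63.    64. ] [0.7357 0.2061 0.043 ]
[ 256.   195.5 1031.    35.    39. ] [0.5702 0.161  0.043 ]
[ 144.8  192.9 1655.5   49.    45. ] [0.4811 0.1118 0.043 ]
[ 191.1  151.4 1163.    41.    38. ] [0.5008 0.1673 0.043 ]
```

View pics/w4.png

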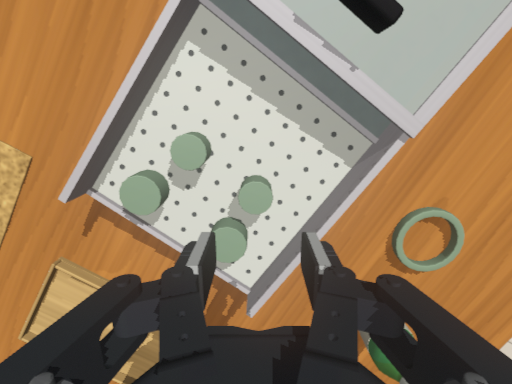

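The view shows B at (256,195), A at (228,240) beside the left finger, C at (190,151) and D at (145,193). The left finger line clears A. I go down on B.

Call:
carry_out(
  linear=[
    [-0.001,-0.005,-0.06],
    [0,0,-0.06],
    [0,0,-0.06],
    [0,0,-0.042],
    [0,0,0],
    [0,0,0],
  ],
  angular=[
    [0,0,0],
    [0,0,0],
    [0,0,0],
    [0,0,0],
    [0,0,0],
    [0,0,0],
  ],
  hand=[0.55,0.55,0.55,0.55,0.55,0.55],
)

```text
clock: 6.4
position: [0.571, 0.1614, 0.2104]
ee_rot: [-0.0, 0.499, 0.866, -0.0]
contact_force: [-0.3, -0.1, 0.9]
width: 0.0472
gripper_force: 0.0
```

Call:
carry_out(
  linear=[
    [0,0,0],
    [0,0,0],
    [0,0,0],
    [0,0,0],
    [0,0,0],
  ],
  angular=[
    [0,0,0],
    [0,0,0],
    [0,0,0],
    [0,0,0],
    [0,0,0],
  ],
  hand=[0.2,0.2,0.2,0.2,0.2],
  force=25,
)

```text
clock: 6.82
position: [0.5717, 0.1612, 0.2125]
ee_rot: [0.002, 0.5, 0.866, 0.002]
contact_force: [-0.0, 0.8, 6.4]
width: 0.0296
gripper_force: 25.3
```

Width 29.6 mm with 25 N means this is a 31 mm blank. I lift it and carry it to above the bore.

Call:
carry_out(
  linear=[
    [0,0,0.04],
    [0,0,0.08],
    [0,0,0.08],
    [0,0,0.08],
    [-0.012,-0.07,0.04],
    [-0.012,-0.078,0.02],
    [-0.012,-0.08,0.01],
    [-0.012,-0.08,0],
  ],
  angular=[
    [0,0,0],
    [0,0,0],
    [0,0,0],
    [0,0,0],
    [0,0,0],
    [0,0,0],
    [0,0,0],
    [0,0,0],
  ],
  hand=[0.2,0.2,0.2,0.2,0.2,0.2,0.2,0.2],
)

```text
clock: 7.48
position: [0.5462, 0.0058, 0.3879]
ee_rot: [0.002, 0.499, 0.867, 0.001]
contact_force: [0.2, 0.3, -0.6]
width: 0.0298
gripper_force: 25.1
```

Call:
carry_out(
  linear=[
    [-0.012,-0.08,0],
    [-0.012,-0.08,0],
    [-0.012,-0.08,0],
    [-0.012,-0.08,0],
    [-0.012,-0.08,0],
    [-0.012,-0.08,0],
    [-0.012,-0.08,0],
    [-0.012,-0.08,0],
  ],
  angular=[
    [0,0,0],
    [0,0,0],
    [0,0,0],
    [0,0,0],
    [0,0,0],
    [0,0,0],
    [0,0,0],
    [0,0,0],
  ],
  hand=[0.2,0.2,0.2,0.2,0.2,0.2,0.2,0.2],
)

```text
clock: 8.15
position: [0.4976, -0.3148, 0.3859]
ee_rot: [0.0, 0.5, 0.866, 0.0]
contact_force: [0.9, -0.3, -0.2]
width: 0.0296
gripper_force: 25.1
```

Call:
carry_out(
  linear=[
    [-0.002,0,0],
    [0,0,0],
    [0,0,0],
  ],
  angular=[
    [0,0,0],
    [0,0,0],
    [0,0,0],
  ],
  hand=[0.2,0.2,0.2],
)

```text
clock: 8.4
position: [0.4972, -0.3128, 0.3853]
ee_rot: [-0.0, 0.5, 0.866, 0.0]
contact_force: [-0.0, 0.2, -1.1]
width: 0.0297
gripper_force: 25.1
```

Run:
```python
from h import *
im,p,T=grab('wrist','w5.png'); np.savez('w5.npz',im=im,T=T); s=manip.get_state(); print(s['position'],s['width'],R.from_quat(np.roll(s['ee_rot'],-1)).as_matrix().round(4).tolist(),s['qpos'])
print(proj(p,T,[.497,-.31,.088]))
```

```text
[ 0.49747137 -0.31213268  0.38535325] 0.029711729175268445 [[-0.5006, 0.8657, 0.0001], [0.8657, 0.5006, 0.001], [0.0008, 0.0006, -1.0]] [-6.79068721e-01  3.05580435e-01  1.51056540e+00  8.50140828e-04
  1.32601930e+00 -1.20358473e+00]
[258.67744927 183.85199618]
```

View pics/w5.png

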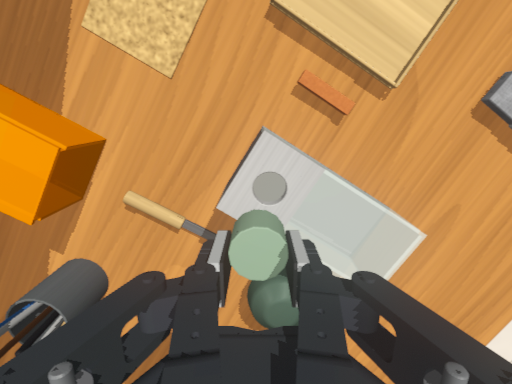

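The wrist view shows the held blank's top at (259,248) and the bore at (270,187) in the grey plate. The dressing stone lies at (326,92), the rough stone at (270,303) and the orange look-alike far left.

```bash
cat >> h.py <<'E'
def bore(im,guess,r=28):
    u,v=map(int,np.round(guess)); g=cv2.cvtColor(im,cv2.COLOR_RGB2GRAY)[v-r:v+r,u-r:u+r]
    t=(int(g[r-3:r+4,r-3:r+4].mean())+int(np.percentile(g,75)))/2
    n,l,st,c=cv2.connectedComponentsWithStats((g<t).astype(np.uint8)); k=l[r,r]
    m=(l==k).astype(np.uint8); cs,_=cv2.findContours(m,cv2.RETR_EXTERNAL,cv2.CHAIN_APPROX_NONE); e=cv2.fitEllipse(cv2.convexHull(cs[0]))
    return np.array(e[0])+[u-r,v-r],e[1],c[k]+[u-r,v-r]
E
python3 - <<'E'
from h import *
p=manip.camera_params('wrist'); d=np.load('w5.npz')
b=bore(d['im'],(270,187)); print(b,onz(p,d['T'],*b[0],.088))
t=np.load('top0.npy'); pt=manip.camera_params('top'); Tt=np.linalg.inv(np.array(pt['view'])); bt=bore(t,(322,182),8); print(bt,onz(pt,Tt,*bt[0],.088),tri(ray(p,d['T'],*b[0]),ray(pt,Tt,*bt[0])))
print(b[1][0]/p['fx'], 'depth for 34mm dia', .034*p['fx']/b[1][1])
g=d['im']
for k in blanks(g,(215,195,305,300),300): print(k, np.linalg.inv(d['T'])[:3].round(3).tolist())
print(manip.get_state()['position'])
# held blank top face centre ray at tcp-0.156
print(onz(p,d['T'],259,250,.385-.156))
E
```

```text
(array([269.41505432, 187.67843819]), (33.13155746459961, 35.22544860839844), array([269.40064447, 187.71965628])) [ 0.50810986 -0.30808781  0.088     ]
(array([322.01234055, 178.92437792]), (10.093647003173828, 10.9286470413208), array([322.0212766 , 178.94680851])) [ 0.5070343  -0.31015563  0.088     ] (array([ 0.50738573, -0.3088482 ,  0.08939335]), np.float64(0.002314130457619067))
0.11799983967040939 depth for 34mm dia 0.2710084416931314
(261.504564933855, 256.3870318613751, 4472.5, np.int64(63), np.int64(89)) [[0.866, 0.5, 0.001, -0.275], [0.479, -0.831, 0.284, -0.53], [0.143, -0.245, -0.959, 0.213]]
[ 0.49747137 -0.31213268  0.38535325]
[ 0.49537913 -0.3078019   0.229     ]
```

Call:
carry_out(
  linear=[
    [0,0.04,-0.02],
    [0,0.04,-0.03],
    [0,0.02,-0.03],
    [0,0,0],
    [0,0,0],
  ],
  angular=[
    [0,0,0],
    [0,0,0],
    [0,0,0],
    [0,0,0],
    [0,0,0],
  ],
  hand=[0.2,0.2,0.2,0.2,0.2],
)

```text
clock: 8.87
position: [0.4977, -0.2613, 0.3452]
ee_rot: [-0.001, 0.498, 0.867, -0.0]
contact_force: [0.5, -0.9, -1.1]
width: 0.0298
gripper_force: 25.1
```

Run:
```python
from h import *
im,p,T=grab('wrist','w6.png'); np.savez('w6.npz',im=im,T=T)
g=proj(p,T,[.4995,-.3065,.088]); b=bore(im,g); print(manip.get_state()['position'],g,b,onz(p,T,*b[0],.088))
d=np.load('w5.npz'); a=bore(d['im'],(270,187)); print(tri(ray(p,T,*b[0]),ray(p,d['T'],*a[0])))
```

```text
[ 0.49812378 -0.26229257  0.34602447] [233.82299739 241.61920614] (array([215.03581238, 265.12030792]), (7.098031520843506, 10.743659973144531), array([239.01345816, 242.76770041])) [ 0.49605437 -0.3357338   0.088     ]
(array([ 0.48985805, -0.29137377,  0.16297085]), np.float64(0.01020105344240473))
```

Call:
carry_out(
  linear=[
    [0.012,-0.06,0],
    [0.012,-0.06,0],
    [0.012,-0.05,0],
    [0,0,0],
    [0,0,0],
    [0,0,0],
  ],
  angular=[
    [0,0,0],
    [0,0,0],
    [0,0,0],
    [0,0,0],
    [0,0,0],
    [0,0,0],
  ],
  hand=[0.2,0.2,0.2,0.2,0.2,0.2],
)

```text
clock: 9.42
position: [0.5156, -0.3482, 0.3458]
ee_rot: [0.0, 0.5, 0.866, 0.0]
contact_force: [-0.1, -0.6, -1.2]
width: 0.0302
gripper_force: 25.1
```

Run:
```python
from h import *
im,p,T=grab('wrist'); np.savez('w6.npz',im=im,T=T)
g=proj(p,T,[.508,-.308,.088]); b=bore(im,g); print(manip.get_state()['position'],g,b,onz(p,T,*b[0],.088))
d=np.load('w5.npz'); a=bore(d['im'],(270,187)); print(tri(ray(p,T,*b[0]),ray(p,d['T'],*a[0])))
h=cv2.cvtColor(im,cv2.COLOR_RGB2HSV); v=h[...,2]; print(v[235:270:3,259].tolist(), v[200:330:4,259].tolist())
c=cv2.resize(im[110:340,150:370],None,fx=2.5,fy=2.5); cv2.imwrite('pics/w6.png',c[:,:,::-1])
```

```text
[ 0.51548498 -0.34764702  0.3457064 ] [274.09460436 152.70115922] (array([273.98986816, 152.79398537]), (42.040374755859375, 43.11075973510742), array([274.01322199, 152.73277662])) [ 0.50796523 -0.30810684  0.088     ]
(array([ 0.50799366, -0.30805086,  0.08829354]), np.float64(0.00013994992382400202))
[181, 180, 180, 179, 179, 179, 179, 178, 179, 178, 178, 178] [196, 195, 161, 144, 146, 145, 146, 190, 181, 181, 180, 179, 179, 179, 178, 179, 178, 178, 177, 177, 137, 100, 99, 96, 92, 88, 84, 78, 74, 66, 143, 138, 192]
```

View pics/w6.png

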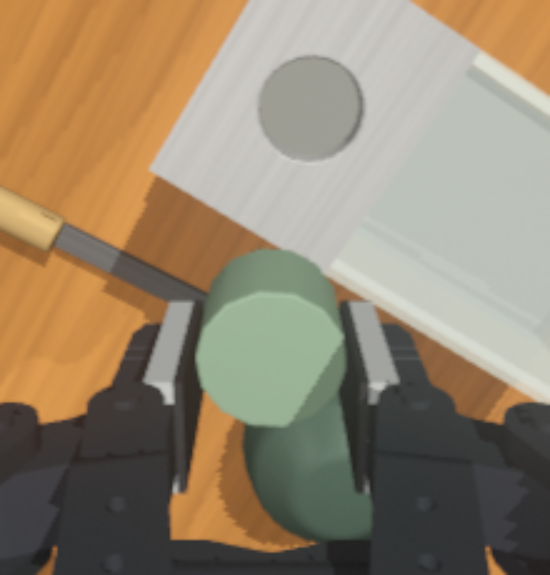

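The crop shows the bore clear at crop (310,107). The held blank's lit top spans crop x 196-344 and y 290-425, sitting upright between the pads.

```bash
cat >> h.py <<'E'
def held(im,p,T,tcp,dz):
    h=cv2.cvtColor(im,cv2.COLOR_RGB2HSV); 
    m=cv2.inRange(h,(40,20,160),(95,120,195)); m[:200]=0; m[320:]=0; m[:,:205]=0; m[:,310:]=0
    m=cv2.morphologyEx(m,cv2.MORPH_OPEN,np.ones((3,3)))
    n,l,st,c=cv2.connectedComponentsWithStats(m); k=1+np.argmax(st[1:,4]); m=(l==k).astype(np.uint8)
    cs,_=cv2.findContours(m,cv2.RETR_EXTERNAL,cv2.CHAIN_APPROX_NONE); c=cv2.convexHull(cs[0])[:,0].astype(float)
    X=np.array([onz(p,T,*q,tcp[2]-dz)[:2] for q in c])
    # circle through hull on the top plane, robust to shadow cut
    from scipy.optimize import least_squares
    f=lambda a:np.hypot(X[:,0]-a[0],X[:,1]-a[1])-a[2]
    r=least_squares(f,[*X.mean(0),.0155],loss='soft_l1',f_scale=.0005)
    return r.x, np.abs(f(r.x)).mean(), st[k]
E
python3 - <<'E'
from h import *
p=manip.camera_params('wrist')
for f,tcp in (('w6.npz',[0.5156,-.3480,.3457]),('w5.npz',[.4973,-.3125,.3853])):
    d=np.load(f); x,e,st=held(d['im'],p,d['T'],tcp,.156); print(x,e,st,x[:2]-tcp[:2],np.array([.508,-.3081])-x[:2])
E
```

```text
[ 0.51395722 -0.34508623  0.01447599] 0.00048979352630151 [ 229  226   57   54 2238] [-0.00164278  0.00291377] [-0.00595722  0.03698623]
[ 0.49535284 -0.30948553  0.01440941] 0.0005458159143114397 [ 229  226   56   54 2231] [-0.00194716  0.00301447] [0.01264716 0.00138553]
```

Call:
carry_out(
  linear=[
    [-0.006,0.035,0],
    [-0.006,0.04,0],
    [0,0,-0.05],
    [0,0,-0.05],
    [0,0,-0.032],
    [0,0,0],
    [0,0,0],
    [0,0,0],
  ],
  angular=[
    [0,0,0],
    [0,0,0],
    [0,0,0],
    [0,0,0],
    [0,0,0],
    [0,0,0],
    [0,0,0],
    [0,0,0],
  ],
  hand=[0.2,0.2,0.2,0.2,0.2,0.2,0.2,0.2],
)

```text
clock: 10.13
position: [0.51, -0.3104, 0.2806]
ee_rot: [0.001, 0.5, 0.866, -0.0]
contact_force: [-0.0, 0.1, -0.9]
width: 0.0297
gripper_force: 25.1
```

Run:
```python
from h import *
im,p,T=grab('wrist'); np.savez('w7.npz',im=im,T=T); s=manip.get_state(); print(s['position'])
print(held(im,p,T,s['position'],.156), proj(p,T,[.508,-.3081,.0883]))
c=cv2.resize(im[130:330,150:370],None,fx=3,fy=3,interpolation=cv2.INTER_CUBIC); cv2.imwrite('pics/w7.png',c[:,:,::-1])
```

```text
[ 0.51015408 -0.3105854   0.28088701]
(array([ 0.50887916, -0.30745654,  0.01475703]), np.float64(0.00024837584183378265), array([ 229,  226,   58,   54, 2293], dtype=int32)) [256.17182999 224.77427612]
```

View pics/w7.png

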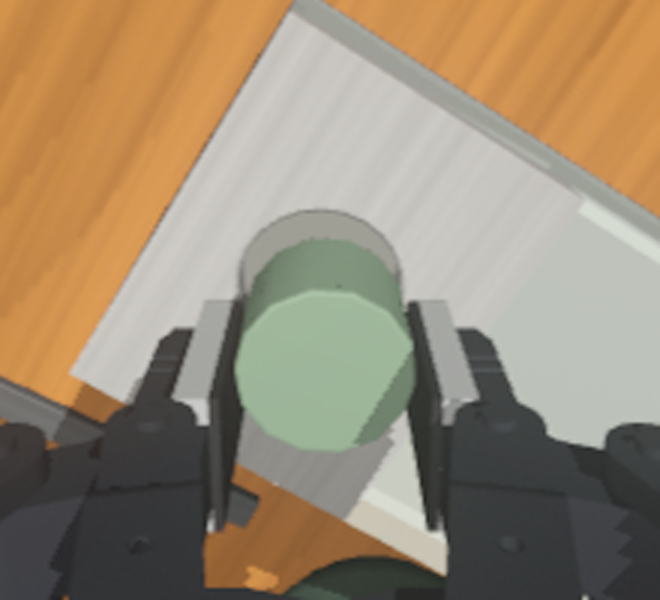

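The bore's far rim shows at crop y 210 with the blank's bottom just in front of it, about 1 mm off sideways. I shift 1 mm and lower.

Call:
carry_out(
  linear=[
    [-0.002,-0.001,-0.01],
    [0,0,-0.008],
    [0,0,-0.006],
    [0,0,-0.006],
    [0,0,0],
    [0,0,0],
    [0,0,0],
  ],
  angular=[
    [0,0,0],
    [0,0,0],
    [0,0,0],
    [0,0,0],
    [0,0,0],
    [0,0,0],
    [0,0,0],
  ],
  hand=[0.2,0.2,0.2,0.2,0.2,0.2,0.2],
)

```text
clock: 10.77
position: [0.5087, -0.3111, 0.2642]
ee_rot: [-0.0, 0.5, 0.866, 0.0]
contact_force: [-0.3, -0.4, -1.0]
width: 0.0298
gripper_force: 25.1
```

Run:
```python
from h import *
im,p,T=grab('wrist'); s=manip.get_state(); print(s['position'],s['contact_force'],s['moment'])
print(held(im,p,T,s['position'],.156)[0]) 
np.savez('w8.npz',im=im,T=T)
d=np.load('w7.npz')
for f in (T,): print([proj(p,f,[.508+a,-.3081+b,.0883]).round(1).tolist() for a,b in ((0,0),(.0085,-.0147),(-.0085,.0147))])
```

```text
[ 0.50869159 -0.3111275   0.26427543] [-0.36341483  0.17450702 -0.60497668] [-0.04914821  0.03938795 -0.00399913]
[ 0.50688536 -0.3080382   0.01455225]
[[259.1, 237.0], [259.0, 263.6], [259.1, 208.7]]
```

No contact with the bottom 6 mm below the plate's top, so it is in the bore. Release.

Call:
carry_out(
  linear=[
    [0,0,0],
    [0,0,0],
    [0,0,0],
    [0,0,0.02],
    [0,0,0.06],
    [0,0,0.06],
    [0,0,0.06],
    [0,0,0],
  ],
  angular=[
    [0,0,0],
    [0,0,0],
    [0,0,0],
    [0,0,0],
    [0,0,0],
    [0,0,0],
    [0,0,0],
    [0,0,0],
  ],
  hand=[0.55,0.55,0.55,0.55,0.55,0.55,0.55,0.55],
)

```text
clock: 11.48
position: [0.51, -0.312, 0.3718]
ee_rot: [0.007, 0.5, 0.866, -0.001]
contact_force: [1.9, -0.9, 0.1]
width: 0.0471
gripper_force: 0.0
```

Run:
```python
from h import *
im,p,T=grab('wrist'); np.savez('w9.npz',im=im,T=T); s=manip.get_state(); print(s['position'])
u,v=proj(p,T,[.508,-.3081,.0883]).astype(int)
a=cv2.resize(im[max(0,v-60):v+110,u-80:u+130],None,fx=2,fy=2)
t=grab('top')[0]; np.save('top2.npy',t); b=cv2.resize(t[120:215,75:345],None,fx=2.2,fy=2.2)
c=np.zeros((600,600,3),np.uint8); c[:a.shape[0],:a.shape[1]]=a; c[380:380+b.shape[0],:b.shape[1]]=b
cv2.imwrite('pics/c2.png',c[:,:,::-1])
```

```text
[ 0.50943437 -0.31162079  0.36898887]
```

View pics/c2.png

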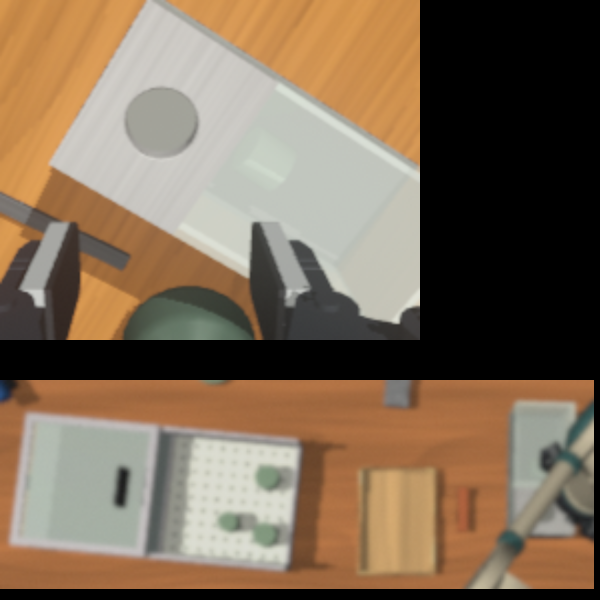

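The crop shows the blank under the clear cover at (265,155) and the bore empty at (161,122). Below, the deck holds three blanks and the rework tray is empty. Next is C.

Call:
carry_out(
  linear=[
    [-0.001,0.08,0],
    [-0.001,0.08,0],
    [-0.001,0.08,0],
    [-0.001,0.08,0],
    [-0.001,0.08,0],
    [-0.001,0.08,0],
    [-0.001,0.08,0],
    [-0.001,0.08,0],
  ],
  angular=[
    [0,0,0],
    [0,0,0],
    [0,0,0],
    [0,0,0],
    [0,0,0],
    [0,0,0],
    [0,0,0],
    [0,0,0],
  ],
  hand=[0.55,0.55,0.55,0.55,0.55,0.55,0.55,0.55],
)

```text
clock: 12.25
position: [0.5036, 0.0109, 0.3631]
ee_rot: [-0.001, 0.5, 0.866, -0.0]
contact_force: [0.6, 0.1, -0.6]
width: 0.0468
gripper_force: 0.0
```

Call:
carry_out(
  linear=[
    [-0.002,0.08,0],
    [-0.002,0.08,-0.01],
    [-0.002,0.08,-0.02],
    [-0.002,0.08,-0.02],
    [0,0,-0.02],
    [0,0,0],
    [0,0,0],
    [0,0,0],
  ],
  angular=[
    [0,0,0],
    [0,0,0],
    [0,0,0],
    [0,0,0],
    [0,0,0],
    [0,0,0],
    [0,0,0],
    [0,0,0],
  ],
  hand=[0.55,0.55,0.55,0.55,0.55,0.55,0.55,0.55],
)

```text
clock: 12.92
position: [0.5007, 0.1679, 0.329]
ee_rot: [-0.0, 0.5, 0.866, -0.001]
contact_force: [-0.3, 0.1, 0.4]
width: 0.0471
gripper_force: 0.0
```

```bash
cat > look.py <<'E'
from h import *
im,p,T=grab('wrist'); np.savez('wl.npz',im=im,T=T); s=manip.get_state(); print(s['position'],s['ee_rot'],s['clock'])
for b in blanks(im,(60,20,460,330),300):
    P=onz(p,T,b[0],b[1],.043)
    if .42<P[0]<.64 and .05<P[1]<.28: print(np.round(b,1),P.round(4),(P-s['position'])[:2].round(4))
E
python3 look.py
```

```text
[0.50087759 0.16769389 0.32945135] [ 2.21877556e-04  5.00594489e-01  8.65681865e-01 -1.26190137e-04] 12.9667
[ 287.5  270.  1222.5   35.    44. ] [0.5705 0.108  0.043 ] [ 0.0696 -0.0597]
[ 213.3  226.9 1275.5   40.    43. ] [0.482  0.1125 0.043 ] [-0.0189 -0.0552]
[259.  190.5 957.   33.   38. ] [0.5022 0.1672 0.043 ] [ 0.0014 -0.0005]
```

Call:
carry_out(
  linear=[
    [0.002,0.002,-0.06],
    [0,0,-0.07],
    [0,0,-0.06],
    [0,0,-0.047],
    [0,0,0],
    [0,0,0],
  ],
  angular=[
    [0,0,0],
    [0,0,0],
    [0,0,0],
    [0,0,0],
    [0,0,0],
    [0,0,0],
  ],
  hand=[0.55,0.55,0.55,0.55,0.55,0.55],
)

```text
clock: 13.47
position: [0.5018, 0.1687, 0.2105]
ee_rot: [-0.001, 0.501, 0.866, -0.001]
contact_force: [0.3, -0.2, 0.1]
width: 0.0467
gripper_force: 0.0
```

Call:
carry_out(
  linear=[
    [0,0,0],
    [0,0,0],
    [0,0,0],
    [0,0,0],
    [0,0,0],
  ],
  angular=[
    [0,0,0],
    [0,0,0],
    [0,0,0],
    [0,0,0],
    [0,0,0],
  ],
  hand=[0.2,0.2,0.2,0.2,0.2],
)

```text
clock: 13.88
position: [0.5026, 0.1699, 0.2127]
ee_rot: [0.002, 0.5, 0.866, 0.001]
contact_force: [-1.1, -2.1, 7.5]
width: 0.0298
gripper_force: 25.4
```

Call:
carry_out(
  linear=[
    [0,0,0.04],
    [0,0,0.08],
    [0,0,0.08],
    [0,0,0.06],
    [0,-0.08,0.02],
    [0,-0.08,0],
    [0,-0.08,0],
    [0,-0.08,0],
  ],
  angular=[
    [0,0,0],
    [0,0,0],
    [0,0,0],
    [0,0,0],
    [0,0,0],
    [0,0,0],
    [0,0,0],
    [0,0,0],
  ],
  hand=[0.2,0.2,0.2,0.2,0.2,0.2,0.2,0.2],
)

```text
clock: 14.55
position: [0.501, 0.009, 0.3519]
ee_rot: [0.001, 0.499, 0.867, 0.001]
contact_force: [1.1, -0.1, 0.6]
width: 0.0299
gripper_force: 25.1
```

C is also 31 mm (29.8 mm read). To the bore.

Call:
carry_out(
  linear=[
    [0.002,-0.08,0],
    [0.002,-0.08,0],
    [0.002,-0.08,0],
    [0.002,-0.08,0],
    [0.002,-0.08,0],
    [0.002,-0.08,0],
    [0.002,-0.08,0],
    [0.002,-0.08,0],
  ],
  angular=[
    [0,0,0],
    [0,0,0],
    [0,0,0],
    [0,0,0],
    [0,0,0],
    [0,0,0],
    [0,0,0],
    [0,0,0],
  ],
  hand=[0.2,0.2,0.2,0.2,0.2,0.2,0.2,0.2],
)

```text
clock: 15.22
position: [0.5092, -0.3117, 0.3513]
ee_rot: [0.0, 0.5, 0.866, 0.0]
contact_force: [0.6, -0.2, 0.3]
width: 0.0297
gripper_force: 25.1
```

Call:
carry_out(
  linear=[
    [0,0,-0.05],
    [0,0,-0.05],
    [0,0,-0.04],
    [0,0,0],
    [0,0,0],
    [0,0,0],
    [0,0,0],
  ],
  angular=[
    [0,0,0],
    [0,0,0],
    [0,0,0],
    [0,0,0],
    [0,0,0],
    [0,0,0],
    [0,0,0],
  ],
  hand=[0.2,0.2,0.2,0.2,0.2,0.2,0.2],
)

```text
clock: 15.8
position: [0.5103, -0.3101, 0.2827]
ee_rot: [0.002, 0.5, 0.866, -0.0]
contact_force: [0.2, -0.2, -0.7]
width: 0.03
gripper_force: 25.1
```

Run:
```python
from h import *
im,p,T=grab('wrist'); s=manip.get_state(); print(s['position'],s['ee_rot'],s['contact_force'])
x,e,st=held(im,p,T,s['position'],.156); print(x,e,st,'go',np.array([.5069,-.3080])-x[:2])
```

```text
[ 0.51023233 -0.3101173   0.28265039] [ 1.83382793e-03  4.99601471e-01  8.66253403e-01 -2.19796785e-04] [-0.05346251  0.89529141 -0.20387441]
[ 0.51048314 -0.30910146  0.01483785] 0.0001989359431140414 [ 229  230   56   54 2165] go [-0.00358314  0.00110146]
```

Call:
carry_out(
  linear=[
    [-0.006,0.002,-0.004],
    [0,0,-0.01],
    [0,0,-0.01],
    [0,0,-0.01],
    [0,0,0],
    [0,0,0],
    [0,0,0],
  ],
  angular=[
    [0,0,0],
    [0,0,0],
    [0,0,0],
    [0,0,0],
    [0,0,0],
    [0,0,0],
    [0,0,0],
  ],
  hand=[0.2,0.2,0.2,0.2,0.2,0.2,0.2],
)

```text
clock: 16.43
position: [0.5068, -0.3091, 0.2635]
ee_rot: [0.0, 0.5, 0.866, 0.0]
contact_force: [0.9, 0.2, -2.2]
width: 0.0297
gripper_force: 25.0
```

In the bore, free of contact. Release and rise.

Call:
carry_out(
  linear=[
    [0,0,0],
    [0,0,0],
    [0,0,0],
    [0,0,0.02],
    [0,0,0.06],
    [0,0,0.06],
    [0,0,0.06],
    [0,0,0],
  ],
  angular=[
    [0,0,0],
    [0,0,0],
    [0,0,0],
    [0,0,0],
    [0,0,0],
    [0,0,0],
    [0,0,0],
    [0,0,0],
  ],
  hand=[0.55,0.55,0.55,0.55,0.55,0.55,0.55,0.55],
)

```text
clock: 17.1
position: [0.5079, -0.31, 0.3713]
ee_rot: [0.006, 0.5, 0.866, -0.001]
contact_force: [1.7, -0.2, 0.3]
width: 0.0471
gripper_force: 0.0
```

Run:
```python
from h import *
im,p,T=grab('wrist'); s=manip.get_state(); print(s['position'])
# rework tray from first top view: corners by wood colour
t=np.load('top0.npy'); h=cv2.cvtColor(t,cv2.COLOR_RGB2HSV); print(h[184,256],h[184,228])
u,v=proj(p,T,[.508,-.3081,.0883]).astype(int)
a=cv2.resize(im[max(0,v-60):v+110,u-80:u+130],None,fx=2.5,fy=2.5); cv2.imwrite('pics/c3.png',a[:,:,::-1])
```

```text
[ 0.50731199 -0.30956957  0.36847985]
[ 17 117 203] [ 13 151 123]
```

View pics/c3.png

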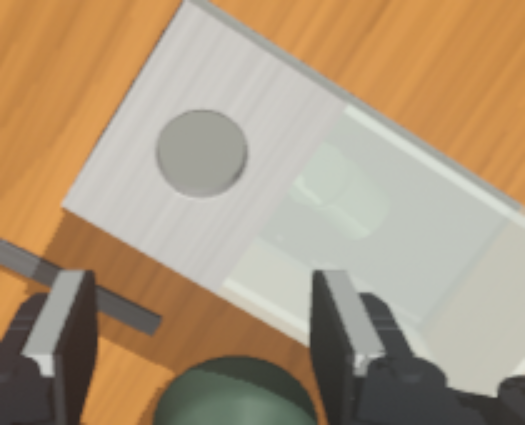

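The bore at (200,152) is empty, and under the cover pale jade shapes lie at (325,170) and (360,205). I will confirm those later. Next is D.

Call:
carry_out(
  linear=[
    [-0.005,0.08,0],
    [-0.005,0.08,0],
    [-0.005,0.08,0],
    [-0.005,0.08,0],
    [-0.005,0.08,0],
    [-0.005,0.08,0],
    [-0.005,0.08,0],
    [-0.005,0.08,0],
  ],
  angular=[
    [0,0,0],
    [0,0,0],
    [0,0,0],
    [0,0,0],
    [0,0,0],
    [0,0,0],
    [0,0,0],
    [0,0,0],
  ],
  hand=[0.6,0.6,0.6,0.6,0.6,0.6,0.6,0.6],
)

```text
clock: 17.82
position: [0.4855, 0.0128, 0.3633]
ee_rot: [-0.001, 0.5, 0.866, -0.0]
contact_force: [0.9, 0.1, -0.2]
width: 0.0514
gripper_force: 0.0
```

Call:
carry_out(
  linear=[
    [-0.005,0.08,0],
    [-0.005,0.08,-0.02],
    [-0.001,0.045,-0.03],
    [0,0,-0.02],
    [0,0,0],
    [0,0,0],
    [0,0,0],
  ],
  angular=[
    [0,0,0],
    [0,0,0],
    [0,0,0],
    [0,0,0],
    [0,0,0],
    [0,0,0],
    [0,0,0],
  ],
  hand=[0.6,0.6,0.6,0.6,0.6,0.6,0.6],
)

```text
clock: 18.4
position: [0.4814, 0.1125, 0.329]
ee_rot: [0.0, 0.5, 0.866, -0.0]
contact_force: [0.0, 0.3, -0.4]
width: 0.0511
gripper_force: 0.0
```

```bash
python3 look.py
python3 - <<'E'
from h import *
s,p,T=grab('scene'); np.save('sc2.npy',s)
c=cv2.resize(s[220:305,195:305],None,fx=6,fy=6,interpolation=cv2.INTER_CUBIC); cv2.imwrite('pics/s2.png',c[:,:,::-1])
E
```

```text
[0.48152681 0.11239222 0.32922366] [4.64797791e-04 5.00545787e-01 8.65709935e-01 8.95732811e-05] 18.45
[ 336.   232.9 1113.    42.    42. ] [0.5712 0.1122 0.043 ] [ 0.0897 -0.0002]
[ 258.5  190.  1342.    40.    44. ] [0.4826 0.1122 0.043 ] [ 0.001  -0.0002]
```

View pics/s2.png

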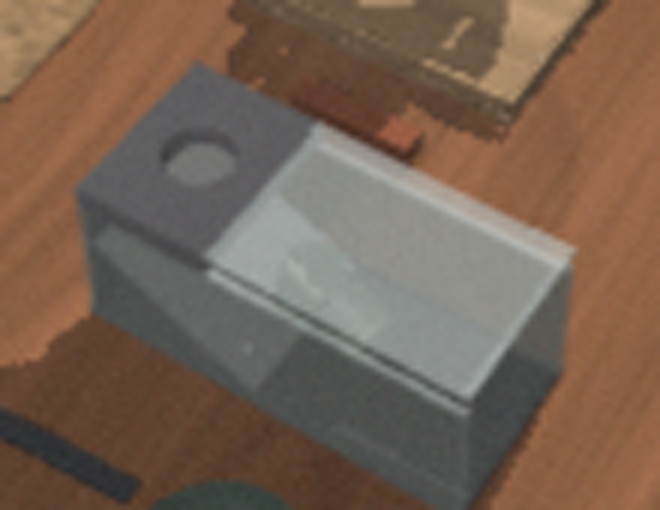

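The scene crop shows both blanks under the cover around (330,285), at the foot of the slide. D is at (0.4826,0.1122), so I grasp it.

Call:
carry_out(
  linear=[
    [0.002,0.001,-0.06],
    [0,0,-0.07],
    [0,0,-0.06],
    [0,0,-0.047],
    [0,0,0],
    [0,0,0],
  ],
  angular=[
    [0,0,0],
    [0,0,0],
    [0,0,0],
    [0,0,0],
    [0,0,0],
    [0,0,0],
  ],
  hand=[0.6,0.6,0.6,0.6,0.6,0.6],
)

```text
clock: 19.0
position: [0.4822, 0.1132, 0.21]
ee_rot: [-0.001, 0.5, 0.866, -0.001]
contact_force: [-0.7, 0.8, 0.6]
width: 0.0511
gripper_force: 0.0
```

Call:
carry_out(
  linear=[
    [0,0,0],
    [0,0,0],
    [0,0,0],
    [0,0,0],
    [0,0,0],
  ],
  angular=[
    [0,0,0],
    [0,0,0],
    [0,0,0],
    [0,0,0],
    [0,0,0],
  ],
  hand=[0.25,0.25,0.25,0.25,0.25],
)

```text
clock: 19.42
position: [0.4831, 0.1139, 0.212]
ee_rot: [0.002, 0.5, 0.866, 0.001]
contact_force: [1.0, -1.3, 7.1]
width: 0.0358
gripper_force: 25.7
```

Call:
carry_out(
  linear=[
    [0,0,0.04],
    [0,0,0.08],
    [0,0,0.08],
    [0,0,0.06],
    [0,-0.08,0.02],
    [0,-0.08,0],
    [0,-0.08,0],
    [0,0,0],
  ],
  angular=[
    [0,0,0],
    [0,0,0],
    [0,0,0],
    [0,0,0],
    [0,0,0],
    [0,0,0],
    [0,0,0],
    [0,0,0],
  ],
  hand=[0.25,0.25,0.25,0.25,0.25,0.25,0.25,0.25],
)

```text
clock: 20.08
position: [0.4822, -0.0113, 0.3512]
ee_rot: [0.002, 0.502, 0.865, -0.002]
contact_force: [-0.4, 1.9, -1.0]
width: 0.0364
gripper_force: 25.6
```

Width 36 mm makes D oversize, clearly larger than the 34 mm bore. It goes to the rework tray, which I first measure in two views.

Run:
```python
from h import *
def tray(im,box):
    x0,y0,x1,y1=box; h=cv2.cvtColor(im[y0:y1,x0:x1],cv2.COLOR_RGB2HSV)
    m=cv2.inRange(h,(15,60,60),(26,150,255)); m=cv2.morphologyEx(m,cv2.MORPH_CLOSE,np.ones((9,9)))
    cs,_=cv2.findContours(m,cv2.RETR_EXTERNAL,cv2.CHAIN_APPROX_NONE); c=max(cs,key=cv2.contourArea)
    a=cv2.approxPolyDP(cv2.convexHull(c),.03*cv2.arcLength(c,True),True)[:,0]+[x0,y0]
    return a
d=np.load('w1.npz'); p=manip.camera_params('wrist'); pt=manip.camera_params('top'); Tt=np.linalg.inv(np.array(pt['view']))
a=tray(d['im'],(35,70,180,240)); b=tray(np.load('top0.npy'),(230,150,282,216))
print(a.tolist(),b.tolist())
A=[onz(p,d['T'],*q,.016) for q in a]; B=[onz(pt,Tt,*q,.016) for q in b]
print(np.round(A,3).tolist()); print(np.round(B,3).tolist())
for q,X in zip(a,A):
    k=min(range(len(B)),key=lambda i:np.linalg.norm(B[i]-X)); print(tri(ray(p,d['T'],*map(float,q)),ray(pt,Tt,*map(float,b[k]))))
```

```text
[[145, 90], [167, 217], [78, 226], [43, 96]] [[272, 160], [273, 206], [238, 208], [238, 160]]
[[0.42, -0.022, 0.016], [0.583, -0.025, 0.016], [0.585, -0.15, 0.016], [0.416, -0.146, 0.016]]
[[0.582, -0.15, 0.016], [0.422, -0.151, 0.016], [0.416, -0.031, 0.016], [0.583, -0.032, 0.016]]
(array([ 0.41750032, -0.02967411, -0.00551521]), np.float64(0.001006820994680223))
(array([ 0.58634785, -0.03054662,  0.003391  ]), np.float64(0.002744872598450545))
(array([ 0.58347939, -0.14949254,  0.01651437]), np.float64(0.0029618539286679823))
(array([ 0.41859232, -0.15076754,  0.00994258]), np.float64(0.007369291436595011))
```

Call:
carry_out(
  linear=[
    [-0.01,-0.05,0],
    [-0.01,-0.06,0],
    [-0.01,-0.05,0],
    [0,0,-0.08],
    [0,0,-0.08],
    [0,0,-0.08],
    [0,0,-0.05],
    [0,0,0],
  ],
  angular=[
    [0,0,0],
    [0,0,0],
    [0,0,0],
    [0,0,0],
    [0,0,0],
    [0,0,0],
    [0,0,0],
    [0,0,0],
  ],
  hand=[0.25,0.25,0.25,0.25,0.25,0.25,0.25,0.25],
)

```text
clock: 20.75
position: [0.4645, -0.0851, 0.201]
ee_rot: [-0.005, 0.5, 0.866, -0.001]
contact_force: [-1.1, 0.1, -0.3]
width: 0.0361
gripper_force: 25.6
```

Call:
carry_out(
  linear=[
    [0,0,-0.016],
    [0,0,-0.008],
    [0,0,-0.006],
    [0,0,0],
    [0,0,0],
  ],
  angular=[
    [0,0,0],
    [0,0,0],
    [0,0,0],
    [0,0,0],
    [0,0,0],
  ],
  hand=[0.25,0.25,0.25,0.25,0.25],
)

```text
clock: 21.17
position: [0.4676, -0.0861, 0.1913]
ee_rot: [0.001, 0.5, 0.866, 0.0]
contact_force: [-0.4, -0.1, -1.5]
width: 0.0359
gripper_force: 25.6
```

Call:
carry_out(
  linear=[
    [0,0,-0.005],
    [0,0,-0.004],
    [0,0,0],
    [0,0,0],
  ],
  angular=[
    [0,0,0],
    [0,0,0],
    [0,0,0],
    [0,0,0],
  ],
  hand=[0.25,0.25,0.25,0.25],
)

```text
clock: 21.5
position: [0.4674, -0.0861, 0.1861]
ee_rot: [0.001, 0.5, 0.866, 0.0]
contact_force: [0.7, -0.5, 1.0]
width: 0.0358
gripper_force: 25.8
```

Call:
carry_out(
  linear=[
    [0,0,0],
    [0,0,0],
    [0,0,0],
    [0,0,0.03],
    [0,0,0.08],
    [0,0,0.08],
    [0,0,0.08],
    [0,0,0.04],
  ],
  angular=[
    [0,0,0],
    [0,0,0],
    [0,0,0],
    [0,0,0],
    [0,0,0],
    [0,0,0],
    [0,0,0],
    [0,0,0],
  ],
  hand=[0.6,0.6,0.6,0.6,0.6,0.6,0.6,0.6],
)

```text
clock: 22.17
position: [0.4679, -0.0863, 0.3453]
ee_rot: [0.003, 0.5, 0.866, 0.001]
contact_force: [1.0, 0.1, 0.9]
width: 0.0512
gripper_force: 0.0
```

Call:
carry_out(
  linear=[
    [0.034,0.066,0],
    [0.034,0.066,0],
    [0.034,0.066,0],
    [0.034,0.066,0],
    [0.034,0.066,-0.01],
    [0.036,0.066,-0.02],
    [0,0,0],
    [0,0,0],
  ],
  angular=[
    [0,0,0],
    [0,0,0],
    [0,0,0],
    [0,0,0],
    [0,0,0],
    [0,0,0],
    [0,0,0],
    [0,0,0],
  ],
  hand=[0.6,0.6,0.6,0.6,0.6,0.6,0.6,0.6],
)

```text
clock: 22.83
position: [0.5703, 0.1136, 0.3245]
ee_rot: [-0.001, 0.498, 0.867, -0.001]
contact_force: [-0.9, -0.8, 0.2]
width: 0.0513
gripper_force: 0.0
```

```bash
python3 look.py
```

```text
[0.56983882 0.11242483 0.32490591] [-7.26012923e-04  4.99040180e-01  8.66578096e-01 -8.80108216e-04] 22.8833
[ 255.5  195.4 1393.    41.    45. ] [0.5703 0.1084 0.043 ] [ 0.0005 -0.004 ]
```

Call:
carry_out(
  linear=[
    [0.001,-0.006,-0.06],
    [0,0,-0.07],
    [0,0,-0.06],
    [0,0,-0.039],
    [0,0,0],
    [0,0,0],
  ],
  angular=[
    [0,0,0],
    [0,0,0],
    [0,0,0],
    [0,0,0],
    [0,0,0],
    [0,0,0],
  ],
  hand=[0.6,0.6,0.6,0.6,0.6,0.6],
)

```text
clock: 23.38
position: [0.57, 0.1077, 0.211]
ee_rot: [-0.001, 0.5, 0.866, -0.001]
contact_force: [0.6, 0.2, 0.2]
width: 0.0511
gripper_force: 0.0
```

Call:
carry_out(
  linear=[
    [0,0,0],
    [0,0,0],
    [0,0,0],
    [0,0,0],
    [0,0,0],
  ],
  angular=[
    [0,0,0],
    [0,0,0],
    [0,0,0],
    [0,0,0],
    [0,0,0],
  ],
  hand=[0.2,0.2,0.2,0.2,0.2],
)

```text
clock: 23.8
position: [0.5714, 0.1088, 0.2132]
ee_rot: [0.002, 0.5, 0.866, 0.001]
contact_force: [-0.7, -1.5, 6.8]
width: 0.036
gripper_force: 25.7
```

Call:
carry_out(
  linear=[
    [0,0,0.04],
    [0,0,0.08],
    [0,0,0.08],
    [0,0,0.06],
    [0,-0.08,0.02],
    [0,-0.08,0],
    [0,-0.08,0],
    [0,0,0],
  ],
  angular=[
    [0,0,0],
    [0,0,0],
    [0,0,0],
    [0,0,0],
    [0,0,0],
    [0,0,0],
    [0,0,0],
    [0,0,0],
  ],
  hand=[0.2,0.2,0.2,0.2,0.2,0.2,0.2,0.2],
)

```text
clock: 24.47
position: [0.5706, -0.0167, 0.3522]
ee_rot: [0.002, 0.502, 0.865, -0.002]
contact_force: [-0.2, 0.5, -1.1]
width: 0.0363
gripper_force: 25.5
```

A reads 36 mm, so it is oversize too. It goes to the rework tray.

Call:
carry_out(
  linear=[
    [-0.026,-0.05,0],
    [-0.026,-0.05,0],
    [-0.026,-0.05,0],
    [0,0,-0.08],
    [0,0,-0.08],
    [0,0,-0.08],
    [0,0,-0.05],
    [0,0,0],
  ],
  angular=[
    [0,0,0],
    [0,0,0],
    [0,0,0],
    [0,0,0],
    [0,0,0],
    [0,0,0],
    [0,0,0],
    [0,0,0],
  ],
  hand=[0.2,0.2,0.2,0.2,0.2,0.2,0.2,0.2],
)

```text
clock: 25.13
position: [0.5289, -0.0852, 0.2014]
ee_rot: [-0.006, 0.5, 0.866, -0.001]
contact_force: [-0.5, 0.9, -0.9]
width: 0.0359
gripper_force: 25.6
```

Call:
carry_out(
  linear=[
    [0,0,-0.016],
    [0,0,-0.008],
    [0,0,-0.006],
    [0,0,-0.007],
    [0,0,0],
    [0,0,0],
    [0,0,0],
  ],
  angular=[
    [0,0,0],
    [0,0,0],
    [0,0,0],
    [0,0,0],
    [0,0,0],
    [0,0,0],
    [0,0,0],
  ],
  hand=[0.2,0.2,0.2,0.2,0.2,0.2,0.2],
)

```text
clock: 25.72
position: [0.5318, -0.0861, 0.1884]
ee_rot: [0.001, 0.5, 0.866, 0.0]
contact_force: [-0.5, -0.1, -0.0]
width: 0.0356
gripper_force: 25.5
```

Call:
carry_out(
  linear=[
    [0,0,-0.003],
    [0,0,0],
    [0,0,0],
    [0,0,0],
    [0,0,0.03],
    [0,0,0.08],
    [0,0,0.08],
    [0,0,0.08],
  ],
  angular=[
    [0,0,0],
    [0,0,0],
    [0,0,0],
    [0,0,0],
    [0,0,0],
    [0,0,0],
    [0,0,0],
    [0,0,0],
  ],
  hand=[0.2,0.2,0.5,0.5,0.5,0.5,0.5,0.5],
)

```text
clock: 26.38
position: [0.5312, -0.0859, 0.3223]
ee_rot: [-0.001, 0.5, 0.866, -0.0]
contact_force: [0.5, -0.2, 0.5]
width: 0.0428
gripper_force: 0.0
```

Call:
carry_out(
  linear=[
    [0,0.05,0.05],
    [0,0.07,0.04],
    [0,0.08,0.02],
    [0,0.08,0],
    [0,0.08,0],
    [0.005,0.08,0],
    [0.005,0.08,0],
    [0.005,0.08,0],
  ],
  angular=[
    [0,0,0.9],
    [0,0,0.9],
    [0,0,0.9],
    [0,0,0.9],
    [0,0,0.9],
    [0,0,0.9],
    [0,0,0.9],
    [0,0,0.9],
  ],
  hand=[0.5,0.5,0.5,0.5,0.5,0.5,0.5,0.5],
)

```text
clock: 27.05
position: [0.5387, 0.2159, 0.3763]
ee_rot: [0.0, 0.231, 0.973, 0.0]
contact_force: [1.0, -0.7, -0.3]
width: 0.0425
gripper_force: 0.0
```

Call:
carry_out(
  linear=[
    [0.005,0.08,0],
    [0.005,0.08,0],
    [0.005,0.06,0],
    [0,0,0],
    [0,0,0],
    [0,0,0],
  ],
  angular=[
    [0,0,0.9],
    [0,0,0.9],
    [0,0,0.9],
    [0,0,0.9],
    [0,0,0],
    [0,0,0],
  ],
  hand=[0.5,0.5,0.5,0.5,0.5,0.5],
)

```text
clock: 27.55
position: [0.5464, 0.3241, 0.3757]
ee_rot: [-0.0, 0.092, 0.996, -0.001]
contact_force: [-0.5, -1.2, 0.3]
width: 0.0428
gripper_force: 0.0
```

Run:
```python
from h import *
im,p,T=grab('wrist'); s=manip.get_state(); print(s['position'],R.from_quat(np.roll(s['ee_rot'],-1)).as_matrix().round(3)[:,1])
c,st=handle(im,proj(p,T,[.549,.319,.092]),50); print(c,st,onz(p,T,*c,.092))
t=grab('top')[0]; b=cv2.resize(t[120:215,75:345],None,fx=2.2,fy=2.2); c2=cv2.resize(im,None,fx=.7,fy=.7); o=np.zeros((490,594,3),np.uint8); o[:b.shape[0],:b.shape[1]]=b; o[215:215+c2.shape[0],:c2.shape[1]]=c2
cv2.imwrite('pics/c4.png',o[:,:,::-1])
```

```text
[0.54646274 0.32347547 0.37590998] [ 0.184  0.983 -0.001]
[253.97771953 193.2948886 ] [ 43  19  16  65 763] [0.54876724 0.31922719 0.092     ]
```

View pics/c4.png

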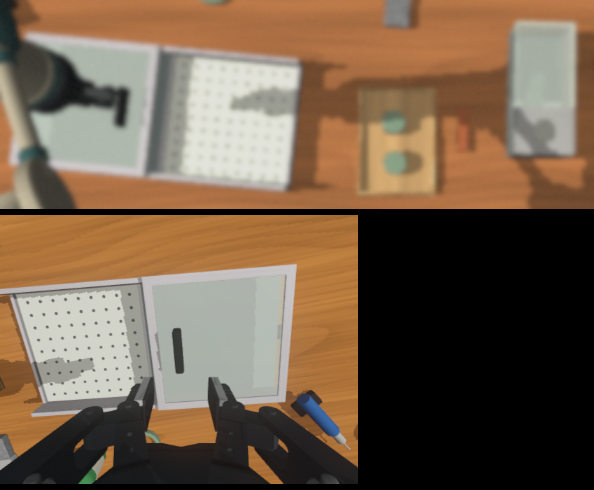

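The deck is empty, both oversize blanks stand in the rework tray at (393,122) and (395,162), and the box holds the other two. The handle is at (0.549,0.319), so I grip it.

Call:
carry_out(
  linear=[
    [0.005,-0.009,-0.05],
    [0,0,-0.07],
    [0,0,-0.07],
    [0,0,-0.054],
    [0,0,0],
    [0,0,0],
    [0,0,0],
    [0,0,0],
  ],
  angular=[
    [0,0,0.6],
    [0,0,0.6],
    [0,0,0],
    [0,0,0],
    [0,0,0],
    [0,0,0],
    [0,0,0],
    [0,0,0],
  ],
  hand=[0.5,0.5,0.5,0.5,0.5,0,0,0],
  force=30,
)

```text
clock: 28.32
position: [0.5502, 0.3193, 0.2568]
ee_rot: [0.002, 0.044, 0.999, 0.001]
contact_force: [1.2, -0.6, -1.4]
width: 0.0114
gripper_force: 32.2
```

Call:
carry_out(
  linear=[
    [0,0,0],
    [-0.002,-0.02,0],
    [-0.004,-0.04,0],
    [-0.005,-0.05,0],
    [-0.005,-0.05,0],
    [-0.005,-0.05,0],
    [-0.005,-0.05,0],
    [-0.005,-0.05,0],
  ],
  angular=[
    [0,0,0],
    [0,0,0],
    [0,0,0],
    [0,0,0],
    [0,0,0],
    [0,0,0],
    [0,0,0],
    [0,0,0],
  ],
  hand=[0,0,0,0,0,0,0,0],
)

```text
clock: 28.98
position: [0.5336, 0.1639, 0.2567]
ee_rot: [0.002, 0.044, 0.999, 0.002]
contact_force: [-1.2, 2.9, 8.0]
width: 0.0113
gripper_force: 33.3
```

Call:
carry_out(
  linear=[
    [-0.004,-0.04,0],
    [-0.003,-0.035,0],
    [-0.002,-0.022,0],
    [0,0,0],
    [0,0,0],
    [0,0,0],
  ],
  angular=[
    [0,0,0],
    [0,0,0],
    [0,0,0],
    [0,0,0],
    [0,0,0],
    [0,0,0],
  ],
  hand=[0,0,0,0,0,0],
)

```text
clock: 29.48
position: [0.5287, 0.1151, 0.2567]
ee_rot: [0.001, 0.044, 0.999, 0.0]
contact_force: [-2.9, -1.9, 9.7]
width: 0.0112
gripper_force: 33.5
```

About 3 mm remain, so I push gently to the stop, then let go and back away.

Call:
carry_out(
  linear=[
    [0,-0.004,0],
    [0,-0.004,0],
    [0,0,0],
    [0,0,0],
  ],
  angular=[
    [0,0,0],
    [0,0,0],
    [0,0,0],
    [0,0,0],
  ],
  hand=[0,0,0,0],
)

```text
clock: 29.82
position: [0.5285, 0.1118, 0.2567]
ee_rot: [0.001, 0.044, 0.999, 0.001]
contact_force: [-2.8, 1.5, 10.7]
width: 0.0111
gripper_force: 33.6
```

Call:
carry_out(
  linear=[
    [0,0,0],
    [0,0,0],
    [0,0,0],
    [0,0,0.04],
    [0,0,0.08],
    [0,0,0.08],
    [0,0,0.06],
    [0,0,0],
  ],
  angular=[
    [0,0,0],
    [0,0,0],
    [0,0,0],
    [0,0,0],
    [0,0,0],
    [0,0,0],
    [0,0,0],
    [0,0,0],
  ],
  hand=[0.5,0.5,0.5,0.5,0.5,0.5,0.5,0.5],
)

```text
clock: 30.48
position: [0.5309, 0.112, 0.3911]
ee_rot: [0.007, 0.043, 0.999, 0.001]
contact_force: [0.7, -0.3, -0.4]
width: 0.0426
gripper_force: 0.0
```

Run:
```python
from h import *
im,p,T=grab('wrist'); s=manip.get_state(); print(s['position'],s['contact_force'])
c,st=handle(im,proj(p,T,[.5275,.1125,.092]),50); print(c,onz(p,T,*c,.092),'was .5271 .1126')
sc,_,_=grab('scene'); c4,_=handle(sc,(302,168),14); print(c4,'was 301.64,168.24')
a=cv2.resize(im[60:280],None,fx=1.1,fy=1.1); b=cv2.resize(sc[190:310,195:315],None,fx=2.7,fy=2.7)
o=np.zeros((580,570,3),np.uint8); o[:a.shape[0],:a.shape[1]]=a; o[250:250+b.shape[0],:b.shape[1]]=b; cv2.imwrite('pics/c5.png',o[:,:,::-1])
```

```text
[0.53004321 0.11196893 0.38798173] [-0.67794803  1.37698084 -1.04611399]
[257.13146233 177.54357459] [0.52670725 0.11192429 0.092     ] was .5271 .1126
[301.59482759 168.34482759] was 301.64,168.24
```

View pics/c5.png

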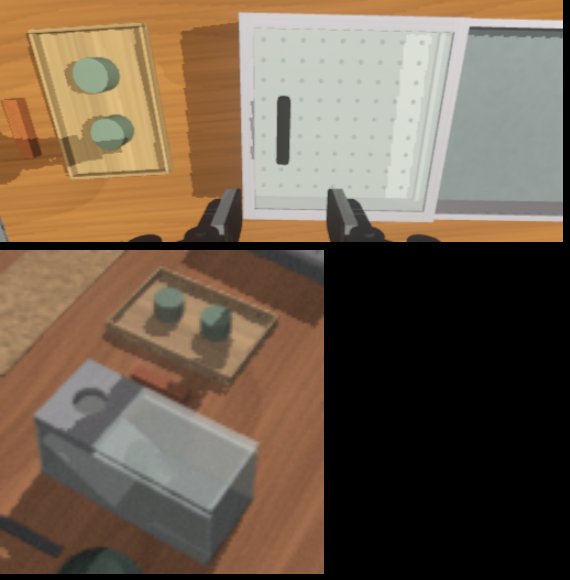

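The guard is shut, with its handle back where it started. The deck is empty and both oversize blanks stand in the rework tray at (97,75) and (111,132). The other two were seen in the box earlier.

```bash
python3 -c "
from rig import manip; print(manip.sign_off())"
```

```text
the job is handed in; nothing more can be done
None
```

Job handed in at about 30 s with no verdict returned: I found four blanks, dropped two (31 mm) through the bore into the catch box, put two (37 mm, judged oversize by grip width, not tried in the gauge) in the rework tray, and shut the guard again.

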